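Draw a long profile out of a part-open stock drawer

ROBOT

A 6-joint arm with a two-finger parallel gripper is mounted at the origin on the work surface. World frame = base frame: x ahead of the robot, y to its left, z up, the work surface at z = 0. Lengths are in mm, angles in rad, forces in N, time in s.
With the tool pointing down it reaches from about 275 to 1000 mm from the base axis. Payload 8.4 kg.
Tool frame: the origin (TCP) lies on the centre line of the jaws, within the pads' length; the fingertips stand r.tip_reach ahead of it and the grasp point (between the pads) lies 11 mm behind it (r.tip_reach is the distance from the TCP to the fingertips, in mm); z points along the fingers, y is the line along which they close (so a half turn about z gives the same grasp; the last joint's range is limited). The gripper opens to 85 mm and grips with 20 to 120 N. Pads are 22 mm wide; open, the fingers measure 114 mm over their backs; the gripper's body (76 mm by 85 mm) begins 54 mm behind the grasp point. The pads swing forward as they close: fully open they stand 13 mm farther back than shut.
Start: joints at [-1.266, 0.353, 1.633, -0, 1.155, -0.002], TCP at [188.754, -595.818, 201.681] pointing down, gripper open.
Joint ranges: [-2.63, 2.63], [-0.92, 2.1], [0.06, 2.66], [-1.3, 4.44], [0, 2.69], [-3.02, 3.02]. Speed limits (rad/s): [2.22, 2.22, 2.79, 3.14, 3.14, 3.14].

INTERFACE

Orientations are given as [roll, pitch, yaw] about the fixed x, y, z axes, in that order (R = Rz(yaw) Ry(pitch) Rx(roll)).
In Python, from rig import r gives the robot as it stands.
- The arm moves only by the tool carry_out, never from a script. Its argument "targets" is a list of rows, each an object with "dp": the shift along the tool's x, y, z in mm, a list of three; "yaw": the turn about the tool's z in degrees. A call has 1 to 12 rows; each row is the pose to reach, as a shift and turn from the pose commanded when the call began, along the tool's axes at that moment; what a row does not reach only later rows make up. A row lasts 1/8 s, in which the tool goes at most 62.5 mm and 10.7 degrees, less where a joint would pass 70% of its speed; a pose out of reach is approached as far as the arm can. A call with a gripper value outside its range is refused whole. "fingers" is the opening, from -1 (shut) to 1 (fully open), so that 0 is half open, set as the call begins (left out, the last holds). The fingers move at their own pace and stop on an object; "grip_force" is the grip in N (left out, the last holds). Time passes only in rows, so rows that repeat a pose let the fingers close. It gives the time, the measured TCP pose, the force, the opening and the grip force at its end, in the units of the state.
- r.sense(): the state, without advancing time (a new reading comes with each control period).
- r.grab_frame(name): name is "scene" or "top" or "wrist"; returns the picture (480x640x3 uint8, red, green, blue); there is no depth.
- r.get_calibration(name): a dict with "fx", "fy", "cx", "cy" (pixels), "rvec" (rotation vector, rad) and "tvec" (3), from world to camera coordinates, as OpenCV has them. Camera axes: x right, y down, z forward; pixel columns grow to the right and rows downward; lengths in mm; the calibration is good to about 2 mm. A picture is of the moment at which its call begins: read the wrist's pose just before it. get_calibration takes no time and is no camera call; for the wrist camera it gives the pose at the moment of the call.
- r.sign_off(): hands the job in; it is judged then, once.
The state is a dict: "clock": time; "qpos": joint angles; "qvel": joint speeds; "joint_efforts": joint torques, N m; "eef_pos": TCP position; "tcp_rot": TCP orientation; "contact_force": force on the tool from outside, world axes, zero at the start; "wrist_torque": the same for the moment, N m; "opening": opening from 0.0 (shut) to 1.0 (fully open); "grasp_force": force on a finger pad.
Only numpy, scipy, OpenCV 4.12 (cv2) and the standard library are available. Lean on these libraries where they do the work, as an engineer would, in place of code of your own. Each camera call takes 0.05 s, during which the arm holds its last target. There are 200 camera calls.

TASK

Pull the part-open upper drawer out to its stop, then take the long aluminium profile from its middle lane: it is longer than the opening, so tip its front end up and draw it out slantwise between the drawer's front and the cabinet's top. Finish holding it still in the gripper, all of it at least 6 cm higher than the cabinet's top, with the drawer left fully open and the other things on the bench left where they are.

Things in the scene. Friction and masses are not known exactly. Their poses are not given: they have to be found in the camera images.
- cabinet: Black steel bench-top unit with two drawers, 380 deep (its x), 330 wide (its y), 149 high, fixed. Origin: centre of its underside; x points from the drawer fronts to its back, z up. Its front face is the plane x = -190. Its top sheet (8 thick, underside 141 above the bench) ends at that face, a lip over the drawer. The lower drawer is a closed dummy.
- drawer (a joint): How far the upper drawer is out, m: 0 shut, 0.18 at its stop; it slides along the cabinet's -x. Starts 0.08 to 0.10. About 2.5 N of friction; it stays where it is left. The value is also the clear opening between the cabinet's face and the inside of the drawer's front panel.
- drawer_edge (a point): Middle of the top edge of the upper drawer's front panel, 125 above the bench, half way through its thickness (moves with the drawer). The upright panel is 12 thick, 322 wide (along the cabinet's y), its edge 50 above the drawer's inner floor; the edge is free all along and can be pinched from above or pulled from inside.
- drawer_floor (a point): Point on the drawer's inner floor, 75 above the bench, mid-width, 90 behind the inside of the front panel. Drawer inside: 302 wide, 356 long; side walls and two lane dividers are 40 high and up to 4 thick. The dividers, 77 either side of the centre line, leave a 151 wide middle lane. Side lanes hold packed cartons (up to 32 high) that go with the drawer; their first 75 behind the panel is empty.
- profile: Square bar of slotted bare aluminium, 300 long, 25 wide, 25 high, 0.14-0.28 kg, loose on the floor of the drawer's middle lane, up to 8 degrees askew; front end about 65 out from the cabinet's face at the start, the rest hidden under the top sheet. Rides along when the drawer is drawn gently. Origin: centre of its underside; x along its length, from front end to hidden back end; z up.
- profile_front (a point): Centre of the bar's front end face, 150 along its -x from the middle and 12.5 above its underside.
- profile_back (a point): Centre of the bar's back end face (the hidden one at the start), 150 along its +x from the middle and 12.5 above its underside.
- carton_flat: Bystander to be left alone: flat brown carton, 110 x 80 x 45 (mm). Origin: centre of its underside.
- carton_tall: Bystander to be left alone: tall white carton, 70 x 70 x 130 (mm). Origin: centre of its underside.
- carton_cube: Bystander to be left alone: brown cube carton, 85 each way (mm). Origin: centre of its underside.
- bearing: Bystander to be left alone: steel bearing ring lying flat, 72 across, 18 high (mm). Origin: centre of its underside.
- tape_roll: Bystander to be left alone: roll of brown tape lying flat, 100 across, 48 high (mm). Origin: centre of its underside.
- oil_can: Bystander to be left alone: round steel can with a paper label, 60 across, 120 high (mm). Origin: centre of its underside.
- spanner: Bystander to be left alone: steel spanner lying on the bench; origin under the middle of its length.

How it is judged:
By the outcome, as a careful person would: the job done as asked, in the order asked, and still so for the second after the job is handed in, while the arm keeps its last pose, push and grip.
It also fails if it takes over 58 s, if anything falls off the work surface, if the arm or the gripper's body presses on something with over 40 N, if the wrist force passes 120 N, or if a joint passes its speed limit or range.

## Working session

There is one attempt and no reset: what is moved stays moved. The work goes in short steps, Python scripts to look and compute and a tool call to move; the robot and the scene stay as the last step left them, time stands still between calls to the robot, and variables do not carry over. Pictures are saved under pics/ and viewed, at most 14 in all, crops included, and the job is handed in when it is done.

Besides the shell and the picture viewer there is one more tool, called after ">>>" by a JSON object that holds its "method" and its "body", one argument or row to a line. carry_out: Moves the arm, as the interface text tells. Its arguments: {"type":"object","properties":{"targets":{"type":"array","items":{"type":"object","properties":{"dp":{"type":"array","items":{"type":"number"}},"yaw":{"type":"number"}}}},"fingers":{"type":"number"},"grip_force":{"type":"number"}},"required":["targets"]}

```bash
mkdir -p pics; ls
python3 - <<'E'
from rig import r
import cv2,numpy as np
print(r.sense(), r.tip_reach)
for n in("scene","top"):
    cv2.imwrite(f"pics/{n}0.png",r.grab_frame(n)[:,:,::-1]); print(n,r.get_calibration(n))
E
```

```text
pics
{'clock': 0.0, 'qpos': array([-1.26642435e+00,  3.53650470e-01,  1.63413487e+00, -1.21781025e-07,
        1.15517352e+00, -2.40771053e-03]), 'qvel': array([-9.07246479e-05, -8.03018579e-05,  4.93053463e-04, -3.71728135e-04,
        9.47244368e-04, -9.07070600e-05]), 'joint_efforts': array([-6.84583320e-04, -6.05260348e+01, -3.42070949e+01, -4.70024600e-05,
        9.19270824e-03, -1.44426231e-06]), 'eef_pos': array([ 188.58698696, -595.33606715,  200.95993388]), 'tcp_rot': array([-3.14022645e+00, -3.17808150e-06,  3.06779736e-01]), 'contact_force': array([-0.17841597, -1.08623103,  0.44497587]), 'wrist_torque': array([-0.02351774,  0.02108872, -0.05275295]), 'grasp_force': 0.0, 'opening': 1.0023425135686188} 8.0
scene {'fx': 512.4222375403085, 'fy': 512.4222375403085, 'cx': 314.1524532110927, 'cy': 229.88221021114123, 'rvec': array([ 2.28277024,  0.85303513, -0.31665043]), 'tvec': array([-404.80564951, -233.06404993, 1557.31994216])}
top {'fx': 503.3598577468153, 'fy': 503.3598577468153, 'cx': 328.47365148734696, 'cy': 247.3701085908459, 'rvec': array([ 2.17277443, -2.20669942,  0.12224703]), 'tvec': array([ -65.37242036,  581.22209621, 1138.374828  ])}
```

View pics/top0.png

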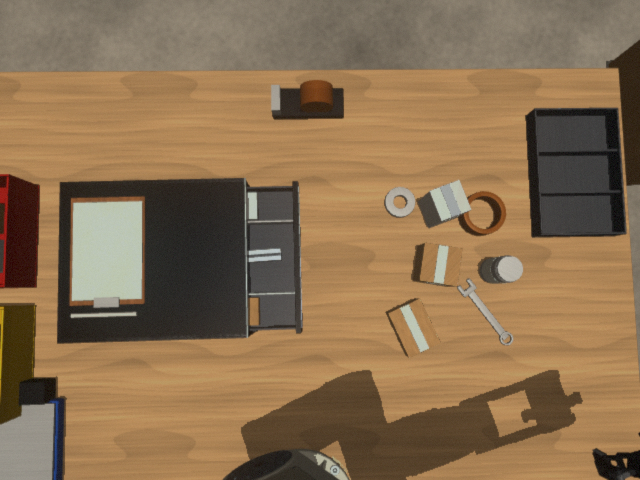

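View pics/scene0.png

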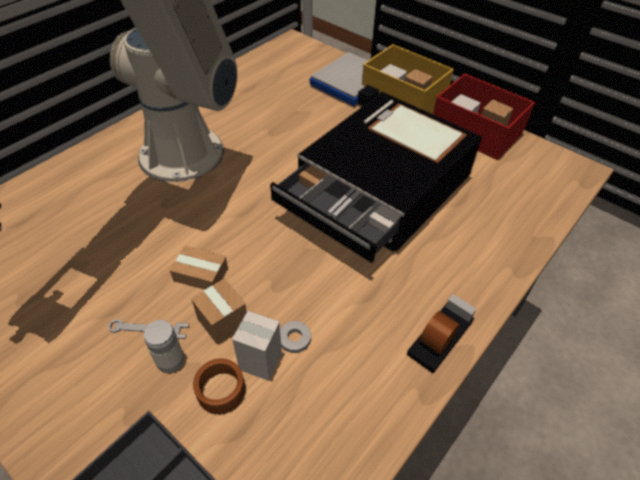

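The top view shows the cabinet's front edge at col ~247 (rows 180–337), the drawer panel at col ~298 (rows 182–332), and the bar's front end at about (281, 255). The bystanders sit further out at cols 385–520. I'll enlarge the drawer and cast rays.

```bash
cat > h.py <<'E'
import cv2,numpy as np
from rig import r
def ray(n,px,z,cal=None):
    c=cal or r.get_calibration(n)
    K=np.array([[c['fx'],0,c['cx']],[0,c['fy'],c['cy']],[0,0,1.]])
    R=cv2.Rodrigues(np.array(c['rvec']))[0]; o=-R.T@np.array(c['tvec'])
    d=(R.T@np.linalg.inv(K)@np.c_[np.array(px,float),np.ones(len(px))].T).T
    return o+d*((z-o[2])/d[:,2])[:,None]
def proj(n,P,cal=None):
    c=cal or r.get_calibration(n)
    K=np.array([[c['fx'],0,c['cx']],[0,c['fy'],c['cy']],[0,0,1.]])
    return cv2.projectPoints(np.array(P,float).reshape(-1,3),np.array(c['rvec']),np.array(c['tvec']),K,None)[0][:,0]
E
python3 - <<'E'
from h import *
np.set_printoptions(precision=1,suppress=True)
im=cv2.imread('pics/top0.png')
cv2.imwrite('pics/crop1.png',cv2.resize(im[170:345,225:315],None,fx=6,fy=3.4,interpolation=cv2.INTER_CUBIC)[:600])
print('cab corners',ray('top',[(246,179),(248,337),(61,182),(59,342)],149))
print('panel top',ray('top',[(297,182),(299,332)],125))
print('bar front top',ray('top',[(281,249),(281,261),(248,251),(248,263)],100))
hsv=cv2.cvtColor(im,cv2.COLOR_BGR2HSV)
sub=im[235:275,246:305].astype(int).mean(2)
print(sub[::2,::3].astype(int))
E
```

```text
cab corners [[715.   98.4 149. ]
 [389.5  95.2 149. ]
 [712.8 478.5 149. ]
 [386.7 473.1 149. ]]
panel top [[712.7  -6.8 125. ]
 [395.7  -7.4 125. ]]
bar front top [[571.7  30.2 100. ]
 [545.8  30.4 100. ]
 [568.4 101.2 100. ]
 [542.5 101.3 100. ]]
[[ 89  43  73  74  73  71  74  73  74  75  74  77  75  79  78  78  59  52
   86 140]
 [ 89  41  72  71  74  76  72  72  76  76  74  75  76  77  79  77  56  50
  103 136]
 [113  44  68  72  70  68  72  76  76  74  75  76  77  78  78  77  53  52
  104 136]
 [116  44  71  75  72  73  72  72  70  74  74  77  75  75  76  80  51  52
  103 137]
 [113  46  70  71  75  70  74  74  72  70  75  78  78  81  78  73  51  55
  103 136]
 [116  43  70  73  74  71  72  74  74  76  71  75  74  76  77  81  54  53
  104 137]
 [115  43  73  74  71  75  75  75  80  77  81  82  76  78  78  80  55  56
  126 127]
 [116  49  85  96 112 108 112 137 173 182 186 179  76  78  78  78  53  54
  123 119]
 [119 177 187 186 189 193 189 196 192 192 195 185  76  80  83  79  51  51
  121 120]
 [122 183 186 180 180 175 154 133 132 112  95  91  77  79  74  80  51  54
  120 124]
 [112  91  86  85  82  77  85  93 100 111 129 144  71  74  78  81  56  55
  121 125]
 [141 110 117 164 184 186 186 187 188 194 191 192  74  77  79  79  51  54
  132 122]
 [143 186 192 192 192 192 193 188 181 176 174 168  73  78  79  79  52  50
  153 129]
 [145 166 164 119  90  84  80  69  66  73  76  77  76  78  77  79  51  54
  149 134]
 [142  44  75  72  75  72  71  76  73  74  76  76  77  77  79  79  52  52
  150 129]
 [140  42  74  74  78  73  74  73  74  73  74  74  76  78  76  77  57  51
  149 129]
 [140  42  75  75  73  72  74  71  75  77  73  76  78  76  79  82  54  53
  122 127]
 [139  45  76  78  76  76  76  74  76  78  82  79  79  79  83  82  56  57
  140 139]
 [140  46  76  74  73  75  76  76  76  74  77  77  79  79  77  80  53  57
  140 127]
 [147  46  75  75  75  77  77  77  76  76  78  80  79  82  82  79  54  55
  136 125]]
```

View pics/crop1.png

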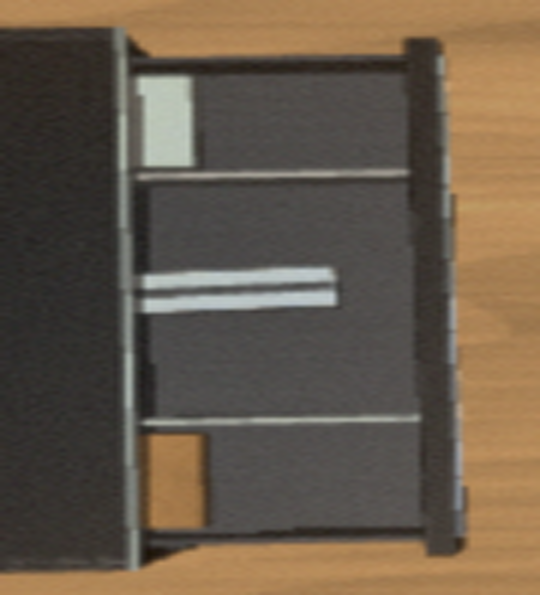

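The enlarged crop shows the bar's two light rails ending at about col 281, and the lane is clear beside it. The sizes agree with the data sheet: the face is at y≈97, the panel's mid-thickness at y≈-7 (so open about 97 mm), and the bar front at about (559, 30), roughly 2.7° askew. I'll go above the free part of the middle lane with the fingers shut.

>>> {"method": "carry_out", "body": {
  "targets": [
    {"dp":[20,-20,-50],"yaw":0},
    {"dp":[60,-60,-100],"yaw":-6},
    {"dp":[100,-100,-130],"yaw":-13},
    {"dp":[140,-140,-130],"yaw":-20},
    {"dp":[180,-180,-130],"yaw":-28},
    {"dp":[220,-220,-130],"yaw":-36},
    {"dp":[260,-260,-130],"yaw":-44},
    {"dp":[300,-300,-130],"yaw":-52},
    {"dp":[340,-340,-130],"yaw":-60},
    {"dp":[380,-380,-130],"yaw":-68},
    {"dp":[420,-420,-130],"yaw":-75},
    {"dp":[460,-455,-130],"yaw":-75}
  ],
  "fingers": -1
}}

```text
clock: 1.6
eef_pos: [490.2, -21.2, 331.6]
tcp_rot: [-3.142, 0.0, 1.618]
contact_force: [0.3, -1.5, -0.3]
opening: 0.004
grasp_force: 0.0
```

>>> {"method": "carry_out", "body": {
  "targets": [
    {"dp":[20,12,30],"yaw":0},
    {"dp":[40,24,60],"yaw":0},
    {"dp":[40,24,80],"yaw":0},
    {"dp":[40,24,80],"yaw":0}
  ]
}}

```text
clock: 2.1
eef_pos: [510.7, 18.1, 250.0]
tcp_rot: [-3.138, -0.0, 1.616]
contact_force: [0.1, 0.4, 0.4]
opening: 0.001
grasp_force: 0.0
```

Run:
```python
from h import *
np.set_printoptions(precision=1,suppress=True)
c=r.get_calibration('wrist'); im=r.grab_frame('wrist')[:,:,::-1].copy()
print(r.sense()['eef_pos'],c)
P=[(512,20,97),(512,-1,125),(400,-1,125),(700,-1,125),(559,30,100),(512,20,75)]
for p in proj('wrist',P,c): cv2.circle(im,tuple(int(v) for v in p),5,(0,0,255),1); print(p)
cv2.imwrite('pics/w1.png',im)
```

```text
[511.6  17.9 251.3] {'fx': 401.26699294913305, 'fy': 401.26699294913305, 'cx': 316.42564692851687, 'cy': 236.40730690733835, 'rvec': array([-2.9, -0.1, -0. ]), 'tvec': array([-509.4,  -54.5,  425.8])}
[319.5 208.3]
[318.2 242.6]
[173. 236.]
[560.2 253.6]
[377.9 199.7]
[319.4 202.9]
```

View pics/w1.png

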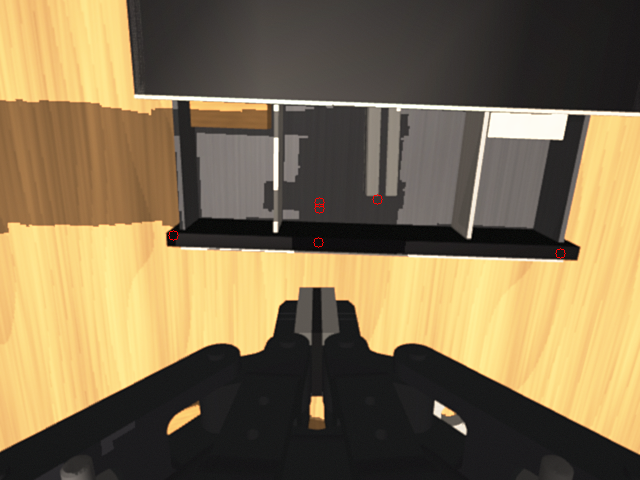

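The wrist view shows the lane, with the bar's front end at row ~195, cols 367–397, the divider foot at (276, 230), and the panel strip at rows ~227–249 near col 318. I'll check the panel by rays.

Run:
```python
from h import *
np.set_printoptions(precision=1,suppress=True)
c=r.get_calibration('wrist'); R=cv2.Rodrigues(c['rvec'])[0]; print('cam',-R.T@c['tvec'])
im=cv2.imread('pics/w1.png').astype(int)
for col in(225,345,430):print(im[215:260,col].mean(1).astype(int))
print('edge',ray('wrist',[(345,228),(345,235),(345,240),(345,248),(345,252)],125,c))
print('bar',ray('wrist',[(366,195),(397,195),(367,108),(400,110)],100,c))
print('lip',ray('wrist',[(136,96),(640,113)],149,c))
```

```text
cam [508.4  90.  422.6]
[122 123 113  64  16   8   6   8  10   7  12  10  12   8   9  10  10   7
  10  22  36  42  41  41  41  39  41  39  38  37  35  29  52 168 249 204
 196 202 202 202 201 201 201 202 201]
[ 54  54  53  54  54  55  55  48  23   5   9  10  13   7  10   9   9  10
   9  11  10   9  10  10  15  16  13  14  10  15  16  14  14  11  15   9
  21  73 134 165 186 187 186 186 187]
[114 115 115 116 115 116 115 116 117 108  63  16   9  10   8  11  10   8
  11   7  12  10  10  11  11  12  19  30  33  33  33  32  33  33  33  32
  30  29  25  59 168 251 243 210 201]
edge [[533.1  11.  125. ]
 [533.4   5.5 125. ]
 [533.7   1.4 125. ]
 [534.1  -5.1 125. ]
 [534.3  -8.3 125. ]]
bar [[550.4  32.9 100. ]
 [575.5  34.1 100. ]
 [545.8 100.1 100. ]
 [571.1  99.8 100. ]]
lip [[390.6  99.2 149. ]
 [717.6 103.5 149. ]]
```

The panel's inner face is at y≈1, which leaves room for the fingers at y=18. Descending.

>>> {"method": "carry_out", "body": {
  "targets": [
    {"dp":[1,0,40],"yaw":0},
    {"dp":[1,0,80],"yaw":0},
    {"dp":[1,0,115],"yaw":0},
    {"dp":[1,0,135],"yaw":0},
    {"dp":[1,0,146],"yaw":0},
    {"dp":[1,0,146],"yaw":0}
  ]
}}

```text
clock: 2.9
eef_pos: [512.3, 18.7, 106.0]
tcp_rot: [3.141, 0.0, 1.615]
contact_force: [-0.1, 0.8, 0.7]
opening: 0.0
grasp_force: 0.0
```

>>> {"method": "carry_out", "body": {
  "targets": [
    {"dp":[-3,0,0],"yaw":0},
    {"dp":[-7,0,0],"yaw":0},
    {"dp":[-10,0,0],"yaw":0},
    {"dp":[-14,0,0],"yaw":0},
    {"dp":[-19,0,0],"yaw":0},
    {"dp":[-25,0,0],"yaw":0},
    {"dp":[-31,0,0],"yaw":0},
    {"dp":[-37,0,0],"yaw":0},
    {"dp":[-43,0,0],"yaw":0},
    {"dp":[-49,0,0],"yaw":0},
    {"dp":[-54,0,0],"yaw":0},
    {"dp":[-58,0,0],"yaw":0}
  ]
}}

```text
clock: 4.4
eef_pos: [514.6, -39.4, 105.7]
tcp_rot: [-3.142, -0.0, 1.616]
contact_force: [-0.7, 0.9, -0.7]
opening: 0.005
grasp_force: 0.0
```

>>> {"method": "carry_out", "body": {
  "targets": [
    {"dp":[-4,0,0],"yaw":0},
    {"dp":[-8,0,0],"yaw":0},
    {"dp":[-12,0,0],"yaw":0},
    {"dp":[-16,0,0],"yaw":0},
    {"dp":[-19,0,0],"yaw":0},
    {"dp":[-22,0,0],"yaw":0},
    {"dp":[-25,0,0],"yaw":0}
  ]
}}

```text
clock: 5.28
eef_pos: [515.7, -64.2, 105.7]
tcp_rot: [-3.142, 0.0, 1.616]
contact_force: [-0.1, 0.2, 0.0]
opening: -0.0
grasp_force: 0.0
```

>>> {"method": "carry_out", "body": {
  "targets": [
    {"dp":[-2,0,0],"yaw":0},
    {"dp":[-4,0,0],"yaw":0},
    {"dp":[-5,0,0],"yaw":0}
  ]
}}

```text
clock: 5.65
eef_pos: [516.0, -69.1, 105.7]
tcp_rot: [3.142, -0.0, 1.616]
contact_force: [-0.1, 0.4, 0.1]
opening: 0.003
grasp_force: 0.0
```

Contact isn't clear from the force, so I'll check the drawer in the top view.

Run:
```python
from h import *
im=r.grab_frame('top')[:,:,::-1]
cv2.imwrite('pics/t2.png',cv2.resize(im[170:345,225:365],None,fx=4,fy=3.4,interpolation=cv2.INTER_CUBIC))
```

```text
(no output)
```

View pics/t2.png

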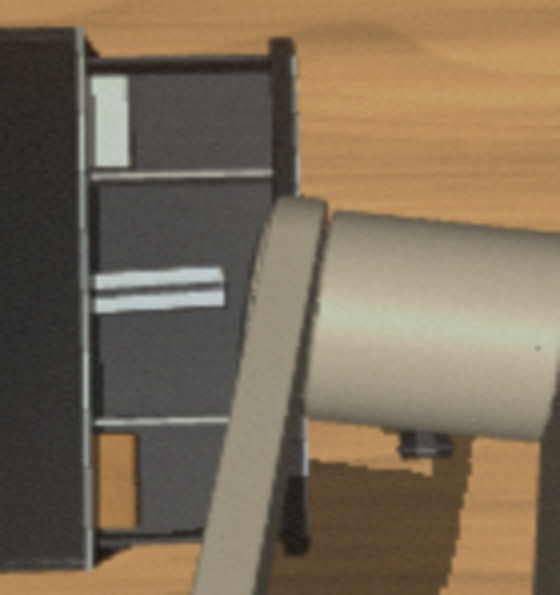

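The drawer has not moved: the panel is still at about col 296 and the bar end at col 281. I'll look with the wrist camera and check where the fingertips really are.

Run:
```python
from h import *
np.set_printoptions(precision=1,suppress=True)
s=r.sense(); print(s['eef_pos'],s['qpos'],s['contact_force'])
c=r.get_calibration('wrist'); im=r.grab_frame('wrist')[:,:,::-1].copy()
p=s['eef_pos']
for q in proj('wrist',[p-[0,0,8],p+[0,0,11]],c): cv2.circle(im,tuple(int(v) for v in q),5,(0,0,255),1); print(q)
cv2.imwrite('pics/w2.png',im)
```

```text
[516.  -69.2 105.7] [-0.1  0.3  1.9 -0.   0.9 -0.2] [-0.1  0.   0.6]
[317.2 276.3]
[317.3 292.8]
```

View pics/w2.png

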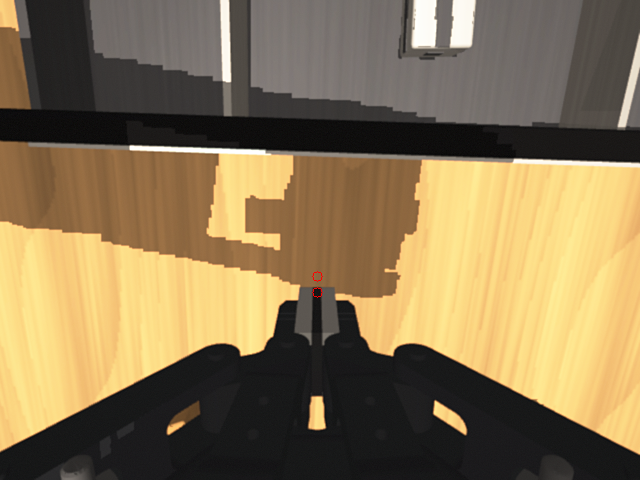

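The wrist view shows the fingers outside the panel, which lies at rows ~110–150. They passed it without contact. I'll triangulate the panel, bar and tip from the two wrist views and the top view.

Run:
```python
from h import *
np.set_printoptions(precision=1,suppress=True)
c=r.get_calibration('wrist'); R=cv2.Rodrigues(c['rvec'])[0]; print('cam',-R.T@c['tvec'],'axis',R[2])
im=cv2.imread('pics/w2.png').astype(int)
for col in(110,300,560):print(im[95:175:2,col].mean(1).astype(int))
for z in(100,125,150): print(z,ray('wrist',[(300,118),(300,135),(300,148),(405,52),(470,52)],z,c))
print('tip',[ray('wrist',[(317,288)],z,c)[0] for z in(97.7,110,120)])
ct=r.get_calibration('top');Rt=cv2.Rodrigues(ct['rvec'])[0]; print('topcam',-Rt.T@ct['tvec'],Rt[2])
for z in(75,100,125,150):print(z,ray('top',[(298,257)],z),ray('scene',[(272,191),(372,249)],z))
```

```text
cam [512.6   3.  277. ] axis [ 0.  -0.3 -1. ]
[ 55  55  56  54  56  56  56  56  50   8  12  14  16  14  14  11  14  10
  13  13  12  12  14  13  14 106 133 118 108 107 106 106 107 106 106 107
 105 106 106 107]
[125 116  53  57  56  56  54  56  56  56  56  55  16  11  12  14  14  14
  11  13  14  11  15  14  15  11  13   9  80 140 128 107 107 106 106 106
 106 105 105 105]
[106 104 104 104 105 105 105 103 103 103  94  88  83  80  73  73  55  21
  26  24  24  27  25  24  24  23  25  24  24  23  24  22  55 248 245 209
 202 204 204 204]
100 [[505.4   3.3 100. ]
 [505.6  -3.7 100. ]
 [505.8  -9.1 100. ]
 [547.   30.8 100. ]
 [573.3  32.  100. ]]
125 [[506.4   3.2 125. ]
 [506.6  -2.7 125. ]
 [506.7  -7.4 125. ]
 [542.1  26.9 125. ]
 [564.7  27.9 125. ]]
150 [[507.4   3.2 150. ]
 [507.6  -1.8 150. ]
 [507.7  -5.7 150. ]
 [537.3  23.  150. ]
 [556.1  23.8 150. ]]
tip [array([516.1, -75.1,  97.7]), array([515.9, -69.8, 110. ]), array([515.7, -65.4, 120. ])]
topcam [ 480.7  -43.5 1185.3] [ 0.1 -0.  -1. ]
75 [[555.6  -5.4  75. ]] [[380.1   9.6  75. ]
 [695.3  23.2  75. ]]
100 [[553.9  -6.3 100. ]] [[399.2  -8.3 100. ]
 [705.9   5.  100. ]]
125 [[552.2  -7.1 125. ]] [[418.3 -26.1 125. ]
 [716.6 -13.3 125. ]]
150 [[550.5  -8.  150. ]] [[437.4 -44.  150. ]
 [727.2 -31.5 150. ]]
```

The fingers must have passed over the panel edge. I'll check the fingertips' true height in the scene view.

Run:
```python
from h import *
np.set_printoptions(precision=1,suppress=True)
im=r.grab_frame('scene')[:,:,::-1].copy(); p=r.sense()['eef_pos']
x0,y0,x1,y1=220,110,420,260;f=4
a=cv2.resize(im[y0:y1,x0:x1],None,fx=f,fy=f,interpolation=cv2.INTER_CUBIC)
P=[p-[0,0,8],p,p+[0,0,11],(396,-9,125),(713,-9,125),(396,-9,0+65),(390,97,149),(715,99,149)]
for i,q in enumerate(proj('scene',P)):
    print(q); cv2.circle(a,tuple(int((v-o)*f) for v,o in zip(q,(x0,y0))),5,(0,0,255) if i<3 else (0,255,0),1)
cv2.imwrite('pics/s2.png',a)
```

```text
[289.6 227.3]
[289.5 225.1]
[289.3 221.9]
[270.3 183.4]
[371.8 247.1]
[271.6 200.3]
[296.7 154.5]
[401.3 214. ]
```

View pics/s2.png

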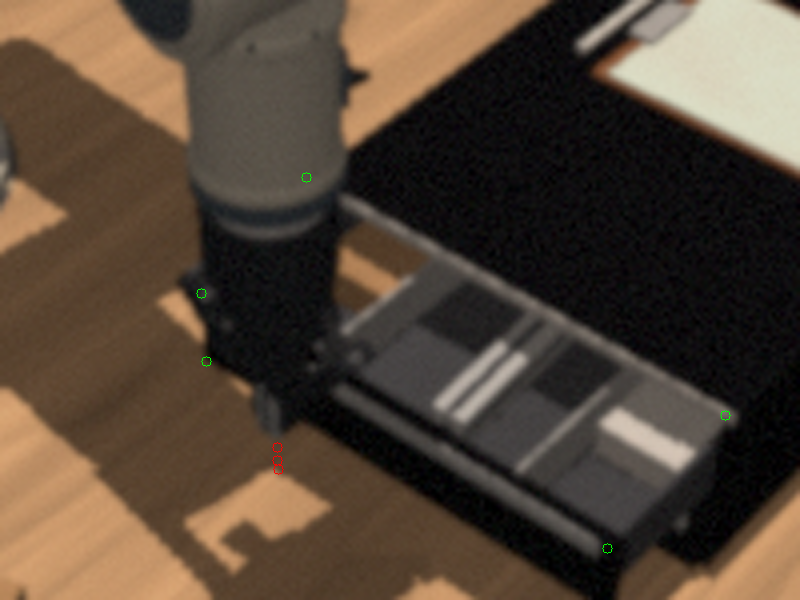

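The scene view puts the fingertips at about (288, 218) full-frame, against an expected (289.6, 227). So the real tips are about 30 mm higher than the stated tool length implies, at z≈TCP+24, and they cleared the edge. I'll redo it 30 mm deeper, with care.

>>> {"method": "carry_out", "body": {
  "targets": [
    {"dp":[0,0,-20],"yaw":0},
    {"dp":[0,0,-35],"yaw":0},
    {"dp":[30,0,-35],"yaw":0},
    {"dp":[60,0,-35],"yaw":0},
    {"dp":[89,0,-35],"yaw":0},
    {"dp":[89,0,-35],"yaw":0},
    {"dp":[89,0,-10],"yaw":0},
    {"dp":[89,0,10],"yaw":0},
    {"dp":[89,0,20],"yaw":0},
    {"dp":[89,0,26],"yaw":0},
    {"dp":[89,0,30],"yaw":0},
    {"dp":[89,0,30],"yaw":0}
  ]
}}

```text
clock: 7.3
eef_pos: [512.1, 19.8, 75.8]
tcp_rot: [3.141, 0.0, 1.616]
contact_force: [-0.4, -0.0, 0.4]
opening: -0.002
grasp_force: 0.0
```

>>> {"method": "carry_out", "body": {
  "targets": [
    {"dp":[-3,0,0],"yaw":0},
    {"dp":[-7,0,0],"yaw":0},
    {"dp":[-10,0,0],"yaw":0},
    {"dp":[-13,0,0],"yaw":0},
    {"dp":[-17,0,0],"yaw":0},
    {"dp":[-21,0,0],"yaw":0}
  ]
}}

```text
clock: 8.05
eef_pos: [512.8, -1.3, 75.7]
tcp_rot: [-3.141, -0.0, 1.616]
contact_force: [-0.2, 3.4, 2.7]
opening: 0.0
grasp_force: 1.3
```

Contact now: the force shows the drawer's friction. Keep pulling gently.

>>> {"method": "carry_out", "body": {
  "targets": [
    {"dp":[-3,0,0],"yaw":0},
    {"dp":[-7,0,0],"yaw":0},
    {"dp":[-12,0,0],"yaw":0},
    {"dp":[-17,0,0],"yaw":0},
    {"dp":[-22,0,0],"yaw":0},
    {"dp":[-27,0,0],"yaw":0},
    {"dp":[-32,0,0],"yaw":0},
    {"dp":[-37,0,0],"yaw":0},
    {"dp":[-42,0,0],"yaw":0},
    {"dp":[-47,0,0],"yaw":0},
    {"dp":[-51,0,0],"yaw":0},
    {"dp":[-55,0,0],"yaw":0}
  ]
}}

```text
clock: 9.55
eef_pos: [515.4, -56.3, 75.7]
tcp_rot: [3.142, -0.0, 1.616]
contact_force: [-2.4, 2.6, -0.3]
opening: -0.007
grasp_force: 1.3
```

>>> {"method": "carry_out", "body": {
  "targets": [
    {"dp":[-3,0,0],"yaw":0},
    {"dp":[-6,0,0],"yaw":0},
    {"dp":[-9,0,0],"yaw":0}
  ]
}}

```text
clock: 9.93
eef_pos: [515.8, -65.2, 75.7]
tcp_rot: [-3.142, -0.0, 1.616]
contact_force: [-1.5, 2.9, 0.3]
opening: 0.001
grasp_force: 1.3
```

>>> {"method": "carry_out", "body": {
  "targets": [
    {"dp":[-2,0,0],"yaw":0},
    {"dp":[-4,0,0],"yaw":0}
  ]
}}

```text
clock: 10.18
eef_pos: [515.9, -68.4, 75.7]
tcp_rot: [-3.141, -0.001, 1.615]
contact_force: [-1.8, 14.8, 2.8]
opening: 0.002
grasp_force: 7.3
```

The stop is reached: force jumped to 15 N at y=-68. Back off, rise, open half and look at the bar.

>>> {"method": "carry_out", "body": {
  "targets": [
    {"dp":[8,0,0],"yaw":0},
    {"dp":[18,0,0],"yaw":0},
    {"dp":[18,0,-30],"yaw":0},
    {"dp":[18,0,-70],"yaw":0},
    {"dp":[20,20,-100],"yaw":0},
    {"dp":[30,42,-120],"yaw":0},
    {"dp":[34,42,-120],"yaw":0},
    {"dp":[34,42,-120],"yaw":0}
  ],
  "fingers": 0.2
}}

```text
clock: 11.18
eef_pos: [555.1, -32.8, 194.6]
tcp_rot: [-3.14, 0.0, 1.617]
contact_force: [-0.8, 0.5, 0.3]
opening: 0.599
grasp_force: 0.0
```

Run:
```python
from h import *
np.set_printoptions(precision=1,suppress=True)
c=r.get_calibration('wrist'); im=r.grab_frame('wrist')[:,:,::-1].copy(); s=r.sense()
print(s['eef_pos'],s['opening'])
print(proj('wrist',[(555,-49,100),(555,-30,100),(552,99,149)],c))
cv2.imwrite('pics/w3.png',im)
t=r.grab_frame('top')[:,:,::-1]; cv2.imwrite('pics/t3.png',t)
```

```text
[554.8 -33.  194.4] 0.5975416333528177
[[316.3 251.4]
 [317.5 225.1]
 [323.9 -10.6]]
```

View pics/w3.png

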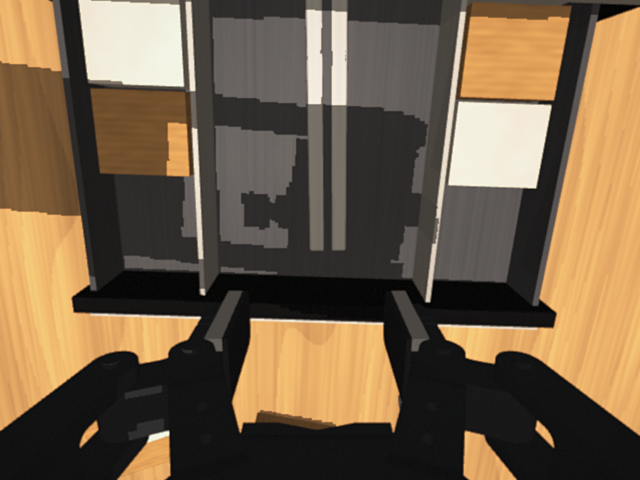

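The bar rode along: its front end is at row ~250, cols 310–346, between the open fingers, and the drawer is fully out.

Run:
```python
from h import *
np.set_printoptions(precision=1,suppress=True)
c=r.get_calibration('wrist')
print(ray('wrist',[(310,250),(346,250),(307,40),(348,40)],100,c))
print('edge',ray('wrist',[(320,290),(320,317)],125,c))
im=cv2.imread('pics/t3.png')[:,:,::-1].mean(2)
print(im[200,285:350].astype(int), ray('top',[(339,200)],125))
```

```text
[[550.3 -48.5 100. ]
 [575.4 -47.3 100. ]
 [543.   84.6 100. ]
 [567.8  85.8 100. ]]
edge [[558.1 -67.3 125. ]
 [559.  -86.7 125. ]]
[131 130 129 127 130 128 126 129 131 131 129 126 128 127 125 127 127 128
 128 125 129 127 125 124 128 124 127 123 124 125 123 126 123 123 120 123
 119 124 124 122 123 121 121 121 119 120 118 119 120 118 119 118 118 120
 117 117 103  96  69  80 120 127 128 128 129] [[672.7 -95.9 125. ]]
```

>>> {"method": "carry_out", "body": {
  "targets": [
    {"dp":[5,7,30],"yaw":0},
    {"dp":[5,7,65],"yaw":0},
    {"dp":[5,7,95],"yaw":0},
    {"dp":[5,7,115],"yaw":0},
    {"dp":[5,7,126],"yaw":0},
    {"dp":[5,7,133],"yaw":0},
    {"dp":[5,7,138],"yaw":0},
    {"dp":[5,7,138],"yaw":0}
  ]
}}

```text
clock: 12.28
eef_pos: [563.2, -27.9, 57.8]
tcp_rot: [3.141, 0.0, 1.616]
contact_force: [-1.0, -0.4, 0.4]
opening: 0.603
grasp_force: 0.0
```

>>> {"method": "carry_out", "body": {
  "targets": [
    {"dp":[0,0,0],"yaw":0},
    {"dp":[0,0,0],"yaw":0},
    {"dp":[0,0,0],"yaw":0},
    {"dp":[0,0,0],"yaw":0},
    {"dp":[0,0,0],"yaw":0},
    {"dp":[0,0,0],"yaw":0}
  ],
  "fingers": -1,
  "grip_force": 25
}}

```text
clock: 13.02
eef_pos: [563.6, -27.9, 58.3]
tcp_rot: [3.141, 0.0, 1.616]
contact_force: [-1.8, -0.1, 5.6]
opening: 0.284
grasp_force: 25.1
```

Gripped (opening 24 mm). Lift the front end slowly.

>>> {"method": "carry_out", "body": {
  "targets": [
    {"dp":[0,0,-3],"yaw":0},
    {"dp":[0,0,-7],"yaw":0},
    {"dp":[0,0,-12],"yaw":0},
    {"dp":[0,0,-17],"yaw":0},
    {"dp":[0,0,-22],"yaw":0},
    {"dp":[0,0,-26],"yaw":0},
    {"dp":[0,0,-30],"yaw":0},
    {"dp":[0,0,-30],"yaw":0}
  ]
}}

```text
clock: 14.02
eef_pos: [563.4, -27.8, 88.0]
tcp_rot: [3.141, 0.0, 1.616]
contact_force: [1.3, 0.3, -1.6]
opening: 0.288
grasp_force: 24.8
```

Run:
```python
from h import *
np.set_printoptions(precision=2,suppress=True)
im=r.grab_frame('scene')[:,:,::-1]; s=r.sense(); print(s['eef_pos'],s['contact_force'],s['wrist_torque'],s['opening'],s['grasp_force'])
cv2.imwrite('pics/s3.png',cv2.resize(im[120:270,250:450],None,fx=4,fy=4,interpolation=cv2.INTER_CUBIC))
```

```text
[563.2  -27.84  87.79] [-0.44 -0.1  -0.86] [-0.23 -0.01  0.01] 0.28628527454717434 24.745633006095886
```

View pics/s3.png

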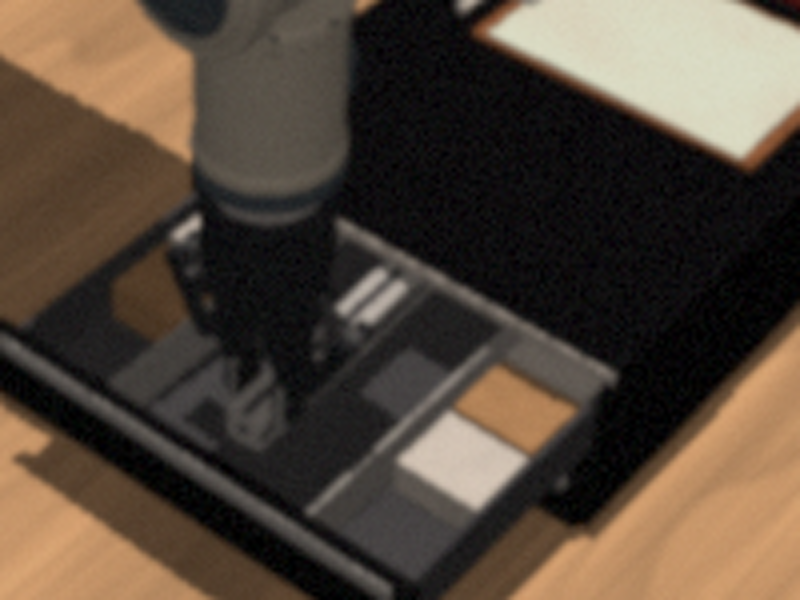

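The view shows the bar's front end gripped at about crop (255, 420), lifted clear of the floor and inside the drawer front. Torque is small. Keep lifting with a lighter grip so the bar pivots, by gravity or against the lip.

>>> {"method": "carry_out", "body": {
  "targets": [
    {"dp":[0,0,-4],"yaw":0},
    {"dp":[0,0,-8],"yaw":0},
    {"dp":[0,0,-12],"yaw":0},
    {"dp":[0,0,-16],"yaw":0},
    {"dp":[0,0,-20],"yaw":0},
    {"dp":[0,0,-24],"yaw":0},
    {"dp":[0,0,-28],"yaw":0},
    {"dp":[0,0,-31],"yaw":0},
    {"dp":[0,0,-31],"yaw":0}
  ],
  "grip_force": 20
}}

```text
clock: 15.2
eef_pos: [563.3, -27.9, 118.9]
tcp_rot: [3.141, 0.0, 1.616]
contact_force: [-0.7, 0.5, -1.8]
opening: 0.284
grasp_force: 24.6
```

Run:
```python
from h import *
np.set_printoptions(precision=2,suppress=True)
im=r.grab_frame('wrist')[:,:,::-1]; s=r.sense(); print(s['eef_pos'],s['contact_force'],s['wrist_torque'],s['opening'],s['grasp_force'])
cv2.imwrite('pics/w4.png',im)
```

```text
[563.26 -27.88 118.79] [-0.31  0.89 -1.48] [-0.19 -0.06 -0.  ] 0.28475619729216994 24.555739760398865
```

View pics/w4.png

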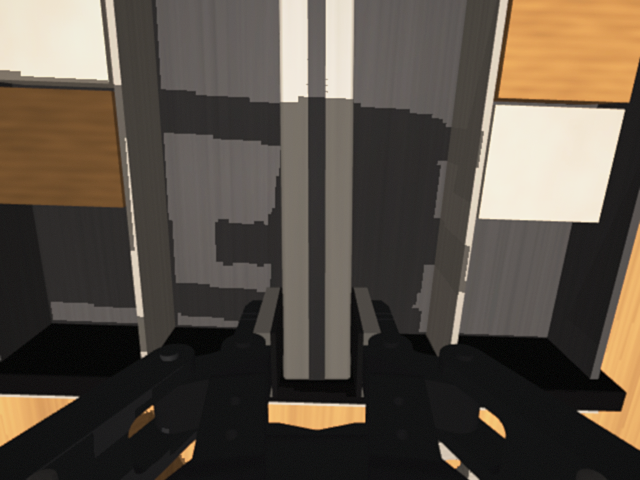

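The bar is seen held between the pads (cols 283–351 at row 370, 280–353 at row 100). I'll get its tilt from the apparent width.

Run:
```python
from h import *
np.set_printoptions(precision=1,suppress=True)
c=r.get_calibration('wrist');R=cv2.Rodrigues(c['rvec'])[0];o=-R.T@c['tvec'];print(o)
im=cv2.imread('pics/w4.png').mean(2); P=[]
for row in range(5,376,10):
    g=np.abs(np.diff(cv2.GaussianBlur(im,(1,5),0)[row])); 
    a=265+np.argmax(g[265:295]); b=340+np.argmax(g[340:370])
    x=((a+b)/2-c['cx'])/c['fx'];y=(row-c['cy'])/c['fy'];d=25*c['fx']/(b-a)
    P.append(np.r_[o+R.T@(np.array([x,y,1])*d),b-a])
P=np.array(P);print(P[::4]); P=P[(P[:,3]>62)&(P[:,3]<80)]; k=np.polyfit(P[:,1],P[:,2],1);print(np.degrees(np.arctan(k)),np.polyval(k,[-48,-28,99]))
```

```text
[559.8  44.2 290.1]
[[557.7  80.8 140.1  75. ]
 [558.4  68.3 141.8  74. ]
 [558.8  55.5 143.6  73. ]
 [559.6  42.4 145.5  72. ]
 [560.   29.2 151.3  73. ]
 [559.6  17.5 162.2  77. ]
 [561.4   1.2 153.4  70. ]
 [559.7  -4.9 175.4  81. ]
 [562.6 -29.4 155.6  67. ]
 [563.3 -43.7 159.8  67. ]]
[-8.6 89.6] [160.7 157.6 138.4]
```

Tilt is 8.6°, the bar top just under the lip and its underside ~15 mm over the drawer front. Draw it out along its own slant.

>>> {"method": "carry_out", "body": {
  "targets": [
    {"dp":[-3,0,0],"yaw":0},
    {"dp":[-8,0,-1],"yaw":0},
    {"dp":[-15,0,-2],"yaw":0},
    {"dp":[-22,0,-3],"yaw":0},
    {"dp":[-30,0,-4],"yaw":0},
    {"dp":[-38,0,-5],"yaw":0},
    {"dp":[-46,0,-6],"yaw":0},
    {"dp":[-54,0,-7],"yaw":0},
    {"dp":[-62,0,-8],"yaw":0},
    {"dp":[-69,0,-9],"yaw":0},
    {"dp":[-75,0,-10],"yaw":0},
    {"dp":[-80,0,-10],"yaw":0}
  ]
}}

```text
clock: 16.75
eef_pos: [566.8, -108.1, 128.8]
tcp_rot: [3.141, 0.0, 1.616]
contact_force: [0.4, -0.4, -1.4]
opening: 0.281
grasp_force: 24.6
```

>>> {"method": "carry_out", "body": {
  "targets": [
    {"dp":[-5,0,-1],"yaw":0},
    {"dp":[-12,0,-2],"yaw":0},
    {"dp":[-20,0,-3],"yaw":0},
    {"dp":[-29,0,-4],"yaw":0},
    {"dp":[-38,0,-5],"yaw":0},
    {"dp":[-47,0,-6],"yaw":0},
    {"dp":[-56,0,-7],"yaw":0},
    {"dp":[-65,0,-9],"yaw":0},
    {"dp":[-74,0,-10],"yaw":0},
    {"dp":[-83,0,-11],"yaw":0},
    {"dp":[-92,0,-12],"yaw":0},
    {"dp":[-98,0,-13],"yaw":0}
  ]
}}

```text
clock: 18.25
eef_pos: [571.2, -206.3, 141.7]
tcp_rot: [-3.142, 0.0, 1.616]
contact_force: [-0.4, 0.6, -2.3]
opening: 0.283
grasp_force: 24.6
```

Run:
```python
from h import *
np.set_printoptions(precision=2,suppress=True)
im=r.grab_frame('scene')[:,:,::-1]; s=r.sense(); print(s['eef_pos'],s['contact_force'],s['wrist_torque'],s['opening'],s['grasp_force'])
cv2.imwrite('pics/s4.png',cv2.resize(im[110:310,190:450],None,fx=3,fy=3,interpolation=cv2.INTER_CUBIC))
```

```text
[ 571.31 -206.84  141.89] [-0.01 -0.07 -1.54] [-0.21 -0.09 -0.01] 0.28493079405437666 24.56831842660904
```

View pics/s4.png

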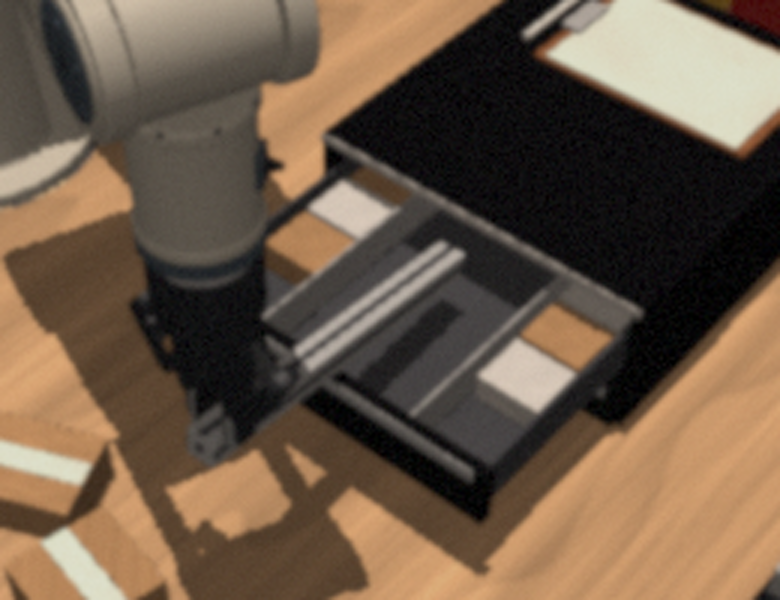

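The bar's back end, at crop (450, 255), is clear in front of the cabinet's lip, and the drawer is still fully open. Tighten the grip, then lift straight up.

>>> {"method": "carry_out", "body": {
  "targets": [
    {"dp":[0,0,0],"yaw":0},
    {"dp":[0,0,0],"yaw":0},
    {"dp":[0,0,-5],"yaw":0},
    {"dp":[0,0,-12],"yaw":0},
    {"dp":[0,0,-22],"yaw":0},
    {"dp":[0,0,-36],"yaw":0},
    {"dp":[0,0,-52],"yaw":0},
    {"dp":[0,0,-68],"yaw":0},
    {"dp":[0,0,-84],"yaw":0},
    {"dp":[0,0,-100],"yaw":0},
    {"dp":[0,0,-114],"yaw":0},
    {"dp":[0,0,-124],"yaw":0}
  ],
  "grip_force": 70
}}

```text
clock: 19.8
eef_pos: [571.3, -205.7, 266.7]
tcp_rot: [3.141, 0.0, 1.616]
contact_force: [-0.6, 0.6, -2.0]
opening: 0.267
grasp_force: 73.5
```

>>> {"method": "carry_out", "body": {
  "targets": [
    {"dp":[0,0,-8],"yaw":0},
    {"dp":[0,0,-20],"yaw":0},
    {"dp":[0,0,-35],"yaw":0},
    {"dp":[0,0,-50],"yaw":0},
    {"dp":[0,0,-65],"yaw":0},
    {"dp":[0,0,-78],"yaw":0},
    {"dp":[0,0,-88],"yaw":0},
    {"dp":[0,0,-95],"yaw":0},
    {"dp":[0,0,-98],"yaw":0},
    {"dp":[0,0,-98],"yaw":0},
    {"dp":[0,0,-98],"yaw":0},
    {"dp":[0,0,-98],"yaw":0}
  ]
}}

```text
clock: 21.3
eef_pos: [571.0, -205.7, 363.3]
tcp_rot: [-3.141, -0.0, 1.616]
contact_force: [0.1, 0.6, -2.2]
opening: 0.267
grasp_force: 73.5
```

Run:
```python
from h import *
np.set_printoptions(precision=2,suppress=True)
im=r.grab_frame('scene')[:,:,::-1]; s=r.sense(); print(s['eef_pos'],s['contact_force'],s['wrist_torque'],s['opening'],s['grasp_force'])
e=s['eef_pos']; P=[e+[-15,277,d] for d in(-60,-40,-20,0,20)]+[(552,-89,125)]
a=im.copy()
for q in proj('scene',P): cv2.circle(a,tuple(int(v) for v in q),3,(0,0,255),1); print(q)
cv2.imwrite('pics/s5.png',a[0:400,100:600])
```

```text
[ 571.05 -205.64  363.38] [ 0.76  0.16 -2.37] [-0.19 -0.01 -0.  ] 0.2675876872390804 73.48723769187927
[343.56 137.91]
[344.02 130.53]
[344.49 122.96]
[344.97 115.18]
[345.47 107.18]
[294.86 231.85]
```

View pics/s5.png

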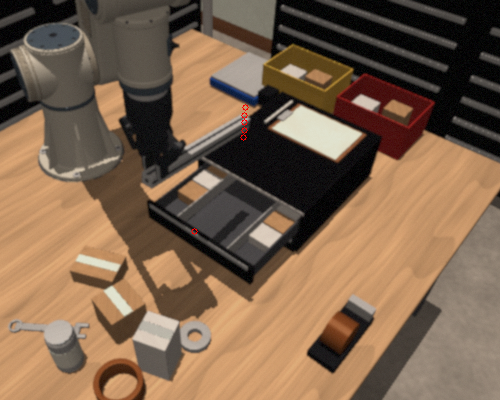

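The bar is held with its back end at crop (245, 122), about z≈325, well above 209. The drawer is open to its stop and the bystanders have not moved. Handing in.

```bash
python3 -c "
from rig import r
print(r.sign_off())"
```

```text
the job is handed in; nothing more can be done
None
```

The job is handed in: the drawer is out at its stop, and the profile is held still with its lowest end about 17 cm above the cabinet top; no bystander was touched.

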